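Set the bevel and index the saw-blade sharpener

TASK

Get the saw-blade sharpener ready for the next tooth. First turn its bevel dial to 30 (the marks are 10 apart, counted from 0 at the longest mark) while the index lever is still at home; then swing the index lever clockwise by exactly four clicks (you can feel each ridge of the click plate go by at the handle), never running over the fifth ridge, and hold it there against its return spring: the program finishes while the robot is still holding the lever in the fourth click. Leave the steel cup, the wrench and the tape roll where they are.

Things in the scene. Friction and masses are not known exactly. Their poses are not given: they have to be found in the camera images.
- sharpener: bench sharpener for circular-saw blades, fixed to the bench: a grey base plate 16 mm thick with a flat 160 mm toothed blade, a small grinding head 105 mm high behind the blade and a black dial at its left. Origin on the vertical axis of the blade and lever, at bench level; its x points away from the robot (to the grinding head), y to the dial, z up. A tall saw stands at its right
- bevel_dial (a joint): dial angle, rad, 0 to 2.2, growing clockwise from above; stays where left (friction 0.03 N m). 0 = pointer at the longest mark (0); each following mark, 10 each, is 0.4 rad on, so 30 is at 1.2. At value q the pointer end of the bar points 1.0 - q rad counter-clockwise from the sharpener's x. It also swivels the grinding head
- dial_grip (a point): centre of the dial's black bar grip, on its vertical axis, 42 mm above the bench, at (5, 175) mm in the sharpener's frame. The bar is 46 mm long, 12 mm wide, 30 mm tall (top 55 mm above the bench), a white line on the pointer half of its top; x axis along the bar to the pointer end. Dial plate with white marks under it, radius 50 mm
- index_lever (a joint): lever angle about the blade axis, rad, 0 (home stop, the start) to 1.36, growing clockwise from above (handle swings right to left on the robot's side). At q the lever points 3.60 - q rad counter-clockwise from the sharpener's x. A spring returns it unless held: about 6 N at the handle at home, 7.7 N at click four. A click: resistance rises by about 3 N, then drops by 6 N past a ridge crest
- handle_grip (a point): point 82 mm above the bench on the axis of the lever's handle: a black upright round post, 18 mm in diameter, 52 to 102 mm above the bench, 135 mm from the blade axis, one piece with the lever. The lever bar under it is 20 mm wide, top 54 mm above the bench; a plunger (16 mm thick, its pin up to 64 mm) stands on the bar 105 mm from the blade axis
- click_plate: curved plate with six radial ridges 0.20 rad apart under the plunger. Origin on the blade axis, z up. Set anew for each blade, turned up to 0.08 rad either way, so the first crest lies at lever angle 0.10 to 0.26. In its frame the crests lie at 3.42, 3.22, 3.02, 2.82, 2.62, 2.42 rad counter-clockwise from x, first click first; in click four the lever points midway, at 2.72
- steel_cup: plain steel cup standing on the bench, 86 mm wide, 66 mm high, a bystander; origin under its centre
- combo_wrench: steel combination wrench lying on the bench, 174 mm long, a bystander; origin under its centre
- masking_tape: roll of masking tape lying flat, 93 mm wide, 24 mm high, a bystander; origin under its centre

How it is judged:
By the outcome, as a careful person would: the job done as asked, in the order asked, and still so for the second after the job is handed in, while the arm keeps its last pose, push and grip.
It also fails if it takes over 72 s, if anything falls off the work surface, if the arm or the gripper's body presses on something with over 40 N, if the wrist force passes 120 N, or if a joint passes its speed limit or range.

ROBOT

A 6-joint arm with a two-finger parallel gripper is mounted at the origin on a cart in front of the work surface, level with it; the furniture and walls round the work are solid. World frame = base frame: x ahead of the robot, y to its left, z up, the work surface at z = 0. Lengths are in mm, angles in rad, forces in N, time in s.
With the tool pointing down it reaches from about 350 to 775 mm from the base axis. Payload 7.3 kg.
Tool frame: the origin (TCP) lies at the very end of the fingers, on their centre line; the grasp point (between the pads) lies behind it (bot.grip_point_offset is the z of the grasp point in the tool frame, in mm); z points along the fingers, y is the line along which they close (so a half turn about z gives the same grasp; the last joint's range is limited). The gripper opens to 92 mm and grips with 3 to 60 N. Pads are 19 mm wide; open, the fingers measure 130 mm over their backs; the gripper's body (75 mm by 190 mm) begins 47 mm behind the grasp point.
Start: joints at [-1.332, 0.342, 1.524, -0, 1.275, -0.146], TCP at [197.095, -486.62, 226.741] pointing down, gripper open.
Joint ranges: [-2.53, 2.53], [-0.77, 2.02], [0.04, 2.7], [-1, 4.14], [0.28, 2.66], [-3.11, 3.11]. Speed limits (rad/s): [2.57, 2.57, 3.14, 3.14, 3.14, 3.14].

INTERFACE

Orientations are given as [roll, pitch, yaw] about the fixed x, y, z axes, in that order (R = Rz(yaw) Ry(pitch) Rx(roll)).
In Python, from plant import bot gives the robot as it stands. The module is installed in compiled form; this text tells all that it offers.
- The arm moves only by the shell command python3 -m crank 'ROWS'. ROWS is JSON, a list that holds one entry, the list of rows, each a list of 5 numbers: the opening, from 0 (shut) to 1 (fully open), then the shift along the tool's x, y, z in cm, then the turn about the tool's z in degrees. In form: [[[claw, x, y, z, turn], ...]]. A call has exactly 10 rows; each row is the pose to reach, as a shift and turn from the pose commanded when the call began, along the tool's axes at that moment; what a row does not reach only later rows make up. A row lasts 1/10 s, in which the tool goes at most 50 mm and 8.59 degrees, less where a joint would pass 70% of its speed; a pose out of reach is approached as far as the arm can. A call with a gripper value outside its range is refused whole. The fingers move at their own pace and stop on an object; the grip force is fixed at half the most. Time passes only in rows, so rows that repeat a pose let the fingers close, or fill a call up. It gives the time, the measured TCP pose, the force, the opening and the grip force at its end, in the units of the state.
- bot.get_obs(): the state, without advancing time (a new reading comes with each control period).
- bot.capture(name): name is "scene" or "top" or "wrist"; returns (picture, depth): 480x640x3 uint8, red, green, blue; 480x640 float32, mm along the optical axis (not along the pixel's ray), 0 where there is no reading.
- bot.calibration(name): a dict with "vertical_fov" (degrees; the focal length in pixels is half the picture's height over the tangent of half this angle, whatever the lens; pixels are square), "cx", "cy" (the principal point, pixels), "D" ([k1, k2, p1, p2, k3] as OpenCV has them; the pictures are not rectified), "rvec" (rotation vector, rad) and "tvec" (3), from world to camera coordinates, as OpenCV has them; the wrist camera has in their place "tool_from_camera" (4x4, takes a point from camera to tool coordinates, whose origin is the TCP and whose axes are the flange's). Camera axes: x right, y down, z forward; pixel columns grow to the right and rows downward; lengths in mm; the calibration is good to about 2 mm. A picture is of the moment at which its call begins: read the wrist's pose just before it. calibration takes no time and is no camera call.
- bot.close_job(): hands the job in; it is judged then, once.
The state is a dict: "time": time; "joint_positions": joint angles; "dq": joint speeds; "tau": joint torques, N m; "tool_pos": TCP position; "tcp_rot": TCP orientation; "contact_force": force on the tool from outside, world axes, zero at the start; "moment": the same for the moment, N m; "grip_width": finger opening in mm; "finger_force": force on a finger pad.
Only numpy, scipy, OpenCV 4.12 (cv2) and the standard library are available. Lean on these libraries where they do the work, as an engineer would, in place of code of your own. Each camera call takes 0.05 s, during which the arm holds its last target. There are 200 camera calls.

## Working session

There is one attempt and no reset: what is moved stays moved. The work goes in short steps, Python scripts to look and compute and a shell command to move; the robot and the scene stay as the last step left them, time stands still between calls to the robot, and variables do not carry over. Pictures are saved under pics/ and viewed, at most 10 in all, crops included, and the job is handed in when it is done.

```bash
mkdir -p pics
python3 - <<'E'
from plant import bot
import cv2,numpy as np
o=bot.get_obs();print(o);print(bot.grip_point_offset)
for n in("scene","top"):
    p,d=bot.capture(n);cv2.imwrite(f"pics/{n}0.png",p[:,:,::-1]);np.save(f"pics/{n}0d.npy",d);print(n,bot.calibration(n))
print(bot.calibration("wrist"))
E
```

```text
{'time': 0.0, 'joint_positions': array([-1.33199704e+00,  3.42734813e-01,  1.52501757e+00, -2.46923348e-07,
        1.27537129e+00, -1.45991775e-01]), 'dq': array([-7.73572020e-04,  2.34631672e-05, -3.12177378e-04,  1.50118515e-04,
       -1.44511378e-03,  2.58533701e-04]), 'tau': array([-3.71881947e-05, -4.31253612e+01, -2.44214541e+01,  7.16950418e-02,
        5.60183125e-02, -1.01055016e-04]), 'tool_pos': array([ 196.99600434, -486.20838457,  226.03848498]), 'tcp_rot': array([-3.14007789e+00, -2.22488787e-04,  3.84790964e-01]), 'contact_force': array([ 0.05597899, -0.40753081, -0.18827395]), 'moment': array([ 0.02740959, -0.03748884, -0.03158724]), 'finger_force': 0.0, 'grip_width': 91.7954443316562}
-18.8
scene {'vertical_fov': 55.37395803478084, 'cx': 322.9840291293246, 'cy': 234.55125837742744, 'D': array([-0.10368886,  0.        ,  0.        ,  0.        ,  0.        ]), 'rvec': array([ 1.23110695, -2.24517312,  0.99340315]), 'tvec': array([444.86240798, 279.09367023, 891.85689561])}
top {'vertical_fov': 57.84366569628045, 'cx': 319.02499496059687, 'cy': 232.78965122148145, 'D': array([-0.08221795,  0.        ,  0.        ,  0.        ,  0.        ]), 'rvec': array([ 2.14754744, -2.15802712,  0.13437157]), 'tvec': array([197.07189652, 506.84896735, 942.7784093 ])}
{'vertical_fov': 64.13451057311838, 'cx': 320.281367728431, 'cy': 240.919864451687, 'D': array([-0.05074503,  0.        ,  0.        ,  0.        ,  0.        ]), 'tool_from_camera': array([[ 9.98215965e-04, -9.60433176e-01, -2.78508738e-01,
         7.54417386e+01],
       [ 9.99997708e-01,  4.31150646e-04,  2.09732124e-03,
         4.26634670e-02],
       [-1.89425768e-03, -2.78510193e-01,  9.60431405e-01,
        -1.57838337e+02],
       [ 0.00000000e+00,  0.00000000e+00,  0.00000000e+00,
         1.00000000e+00]])}
```

View pics/top0.png

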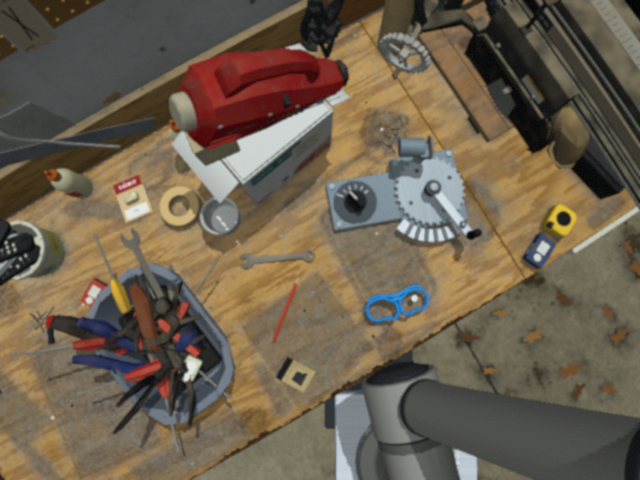

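View pics/scene0.png

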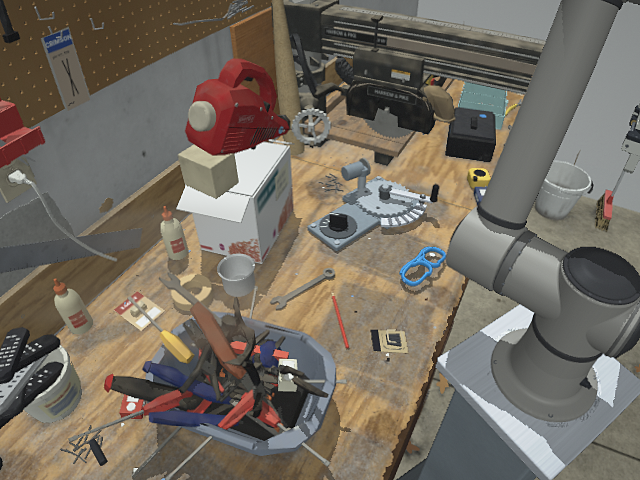

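The top view shows the dial grip at about (355,200), the blade hub at (432,187) and the handle at (475,234). In the scene view they are at about (339,222), (387,188) and (434,191).

```bash
cat > h.py <<'E'
import numpy as np,cv2
from scipy.spatial.transform import Rotation as R
from plant import bot
def K(c):
    f=240/np.tan(np.radians(c["vertical_fov"]/2)); return np.array([[f,0,c["cx"]],[0,f,c["cy"]],[0,0,1.]])
def pose(c,T=None):
    if T is None:
        r=cv2.Rodrigues(c["rvec"])[0]; return r.T,-r.T@c["tvec"]
    M=T@c["tool_from_camera"]; return M[:3,:3],M[:3,3]
def toolT(o):
    T=np.eye(4);T[:3,:3]=R.from_euler("xyz",o["tcp_rot"]).as_matrix();T[:3,3]=o["tool_pos"];return T
def ray(n,px,T=None):
    c=bot.calibration(n);r,o=pose(c,T)
    u=cv2.undistortPoints(np.array([[px]],float),K(c),c["D"])[0,0]
    return o,r@np.array([u[0],u[1],1.])
def onz(n,px,z,T=None):
    o,d=ray(n,px,T);return o+d*(z-o[2])/d[2]
def tri(a,b):
    (o1,d1),(o2,d2)=a,b
    s=np.linalg.lstsq(np.c_[d1,-d2],o2-o1,rcond=None)[0]
    p,q=o1+s[0]*d1,o2+s[1]*d2;return (p+q)/2,np.linalg.norm(p-q)
def proj(n,P,T=None):
    c=bot.calibration(n);r,o=pose(c,T)
    return cv2.projectPoints(np.atleast_2d(P).astype(float),cv2.Rodrigues(r.T)[0],-r.T@o,K(c),c["D"])[0][:,0]
E
python3 - <<'E'
from h import *
for nm,a,b in(("dial",(355,200),(339,222)),("hub",(432,187),(387,188)),("handle",(475,234),(434,191))):
    print(nm,*tri(ray("top",a),ray("scene",b)))
d=np.load("pics/top0d.npy")
print(onz("top",(355,200),55),onz("top",(432,187),55),onz("top",(475,234),102))
t=cv2.imread("pics/top0.png")[130:260,310:500];s=cv2.imread("pics/scene0.png")[140:260,290:460]
t=cv2.resize(t,(760,520//1),interpolation=3);cv2.imwrite("pics/tc.png",t)
E
```

```text
dial [581.34121087 110.66898687  31.58519003] 4.5664168002562935
hub [603.49509844 -60.73899598  59.45531479] 7.834187688414378
handle [ 497.61317771 -139.34542047   84.52313614] 2.603279245025622
[577.93571702 114.3423761   55.        ] [607.03113061 -58.87426153  55.        ] [ 494.61264384 -134.0748715   102.        ]
```

View pics/tc.png

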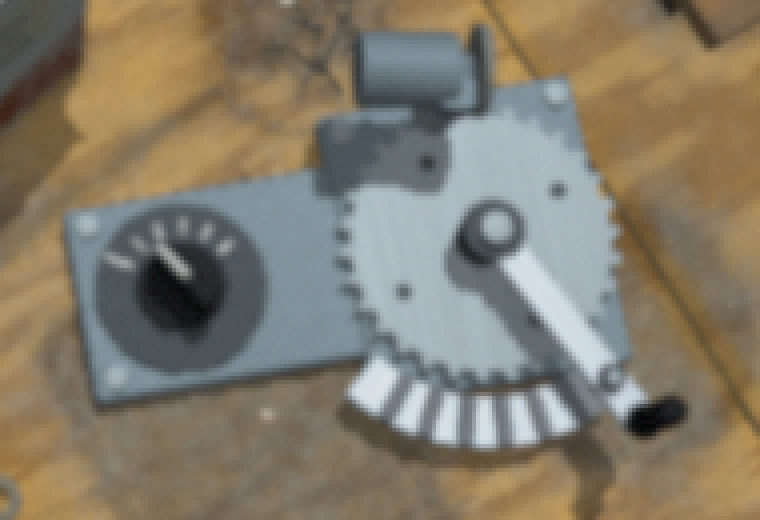

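The zoom shows the dial pointer (160,245) between marks 10 and 20 at the start, and the click-plate ridges under the lever. Next I move the wrist camera over the sharpener.

```bash
python3 -m crank '[[[1,0,0,-5,0],[1,2,-1.5,-9,0],[1,6,-4,-12,0],[1,10,-6.6,-12,0],[1,14,-9.2,-12,0],[1,18,-11.9,-12,0],[1,22,-14.5,-12,0],[1,26,-17.2,-12,0],[1,29,-19.2,-12,0],[1,32,-21,-12,0]]]'; python3 -m crank '[[[1,4,-2.6,0,0],[1,8,-5.3,0,0],[1,11,-7.5,0,0],[1,14,-9.5,0,0],[1,16,-11,0,0],[1,18,-12,0,0],[1,19,-13,0,0],[1,19,-13,0,0],[1,19,-13,0,0],[1,19,-13,0,0]]]'
python3 - <<'E'
from h import *
o=bot.get_obs();p,d=bot.capture("wrist");cv2.imwrite("pics/w1.png",p[:,:,::-1]);np.savez("pics/w1.npz",T=toolT(o),d=d);print(o["tool_pos"],o["tcp_rot"],o["time"])
E
```

```text
time: 1.1
tool_pos: [415.4, -169.9, 346.6]
tcp_rot: [-3.141, 0.0, 0.386]
contact_force: [0.9, -0.6, 0.7]
grip_width: 91.6
finger_force: 0.0
time: 2.1
tool_pos: [541.7, 19.1, 346.8]
tcp_rot: [3.141, 0.0, 0.384]
contact_force: [-0.8, 0.5, 1.3]
grip_width: 92.0
finger_force: 0.0
[541.70866304  19.1188148  346.83098609] [3.14123865e+00 2.28429560e-04 3.83810385e-01] 2.1
```

View pics/w1.png

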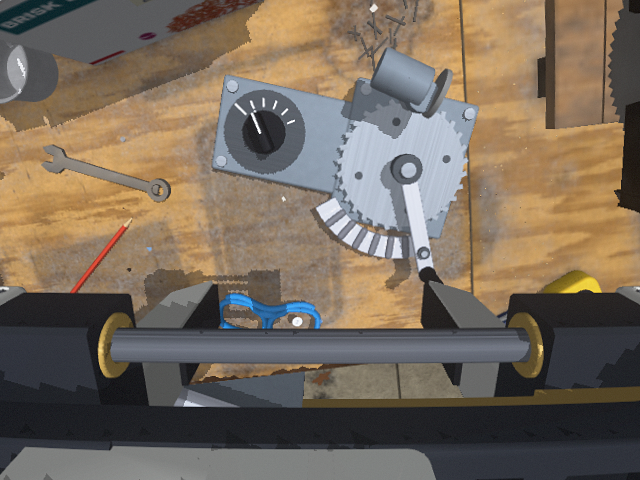

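The wrist view shows the dial centre at about (265,132), pointer up-left at (255,115), the hub at (407,168), the ridges at (325-405, 205-255) and the handle at (430,275), partly hidden by the finger. I'll take a second view from further back.

```bash
python3 -m crank '[[[1,-3,2,0,0],[1,-6,4,0,0],[1,-9,6,0,0],[1,-9,6,0,0],[1,-9,6,0,0],[1,-9,6,0,0],[1,-9,6,0,0],[1,-9,6,0,0],[1,-9,6,0,0],[1,-9,6,0,0]]]'
python3 - <<'E'
from h import *
o=bot.get_obs();p,d=bot.capture("wrist");cv2.imwrite("pics/w2.png",p[:,:,::-1]);np.savez("pics/w2.npz",T=toolT(o),d=d);print(o["tool_pos"],o["tcp_rot"],o["time"])
c=p[0:260,150:550,::-1]
cv2.imwrite("pics/w2c.png",cv2.resize(c,None,fx=2,fy=2,interpolation=2))
E
```

```text
time: 3.15
tool_pos: [481.4, -69.1, 346.6]
tcp_rot: [-3.142, 0.0, 0.385]
contact_force: [0.9, 0.3, -0.8]
grip_width: 91.5
finger_force: 0.0
[481.42005292 -69.11625797 346.59183819] [-3.14152814e+00  1.80226268e-04  3.85437936e-01] 3.15
```

View pics/w2c.png

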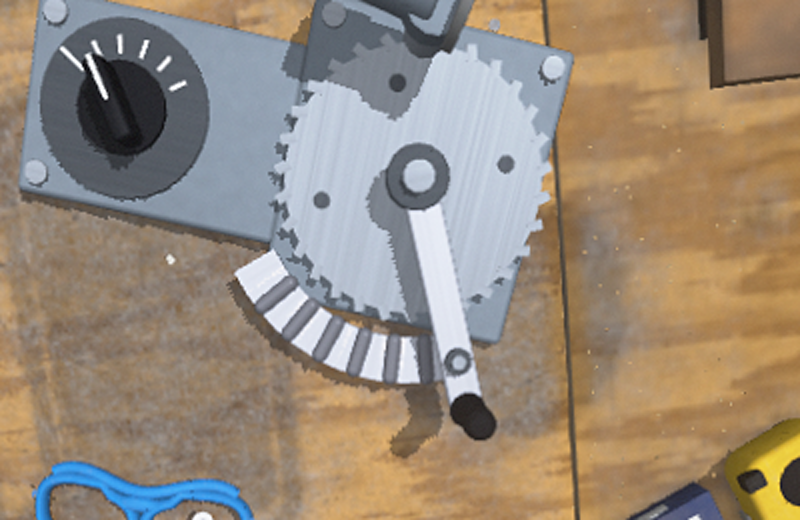

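The crop shows the six ridges running from (425,357) to (275,293), the handle top at (481,420), and the dial line from (90,55) to (105,97), which lies between the long mark (70,57) and the mark at (97,47). Now I measure by stereo and depth.

Run:
```python
from h import *
W={}
for n in("w1","w2"):
    z=np.load(f"pics/{n}.npz");W[n]=(cv2.imread(f"pics/{n}.png"),z["T"],z["d"])
def blob(n,px,r,lo):
    g=cv2.cvtColor(W[n][0],cv2.COLOR_BGR2GRAY).astype(float);x,y=px
    x0,y0=max(x-r,0),max(y-r,0);s=g[y0:y+r+1,x0:x+r+1]
    m=(s>lo).astype(np.uint8);k,l,st,c=cv2.connectedComponentsWithStats(m)
    i=1+np.argmax(st[1:,4]);return c[i]+[x0,y0],st[i,4]
for nm,a,b in(("hub",(407,168),(359,88)),("scrA",(222,161),(168,86)),("scrB",(469,113),(426,33)),("plunger",(424,254),(379,180))):
    q=[blob(n,p,6,165) for n,p in(("w1",a),("w2",b))]
    P,e=tri(*[ray("wrist",q[i][0],W[n][1]) for i,n in enumerate(("w1","w2"))])
    print(nm,q[0][0].round(1),q[1][0].round(1),q[0][1],q[1][1],P.round(1),round(e,1))
def cloud(n):
    im,T,d=W[n];c=bot.calibration("wrist");v,u=np.mgrid[:480,:640]
    xy=cv2.undistortPoints(np.c_[u.ravel(),v.ravel()].astype(float)[:,None],K(c),c["D"])[:,0]
    r,o=pose(c,T);P=(np.c_[xy,np.ones(len(xy))]*d.ravel()[:,None])@r.T+o
    return P.reshape(480,640,3)
for n in W:
    P=cloud(n);g=W[n][0].max(2)
    m=(abs(P[...,0]-495)<30)&(abs(P[...,1]+135)<30)&(P[...,2]>92)&(P[...,2]<112)&(g<90);Q=P[m]
    if len(Q):print(n,"handle",len(Q),Q.mean(0),Q.min(0),Q.max(0))
    m=(np.hypot(P[...,0]-578,P[...,1]-114)<45)&(P[...,2]>47)&(P[...,2]<65);Q=P[m]
    c,(w,h),a=cv2.minAreaRect(Q[:,:2].astype(np.float32));print(n,"bar",len(Q),Q.mean(0),Q[:,2].min(),Q[:,2].max(),c,w,h,a)
    w=np.array(W[n][0].min(2)>180)&(np.hypot(P[...,0]-578,P[...,1]-114)<48)
    k,l,st,c=cv2.connectedComponentsWithStats(w.astype(np.uint8))
    for i in range(1,k):
        if st[i,4]>6:
            q=P[l==i];u,s,vt=np.linalg.svd(q[:,:2]-q[:,:2].mean(0));print("  white",st[i,4],q.mean(0).round(1),c[i].round(1),"ang",round(np.arctan2(vt[0,1],vt[0,0]),3))
```

```text
hub [407.8 168.9] [359.1  87.8] 132 160 [610.2 -64.2  54.8] 0.3
scrA [220.6 160.4] [167.1  85.2] 86 101 [532.1 148.2  19.9] 0.1
scrB [469.7 113. ] [426.6  32.8] 97 115 [ 700.  -114.    20.3] 0.1
plunger [426.1 258.3] [379.2 180.8] 34 31 [ 526.3 -120.7   86.5] 0.8
w1 handle 30 [ 508.4375785  -140.55646799   96.51911787] [ 500.84368605 -145.77619482   92.34886962] [ 509.88599885 -133.777963    101.39286688]
w1 bar 459 [584.927802   109.3794365   54.03949578] 47.14268387425341 57.83647178374099 (584.4356689453125, 109.68586730957031) 46.675071716308594 12.364731788635254 43.323699951171875
  white 17 [616.8 121.8  20.2] [263.5 102.2] ang -2.775
  white 18 [609.4 134.   20.2] [251.8 104.3] ang -2.409
  white 18 [619.3 108.7  19.9] [274.5 104.5] ang -3.133
  white 40 [599.8 146.   20.1] [239.8 108.2] ang 1.17
  white 15 [616.3  94.7  20.7] [284.4 111.4] ang 2.619
  white 45 [592.5 117.4  55.1] [255.5 122.6] ang -2.398
  white 18 [608.1  83.7  20.1] [290.5 121.5] ang 2.273
  white 23 [544.7 109.5 415.2] [  4.  287.9] ang -1.035
w2 handle 202 [ 501.73973112 -142.17488683  100.41047728] [ 492.91832181 -151.16612899   92.24767141] [ 509.43921147 -134.6368927   103.85945414]
w2 bar 521 [584.27500637 108.42335319  53.78429596] 47.22554776442627 57.4688928586213 (584.2838134765625, 109.45758056640625) 46.48466873168945 12.591897964477539 44.8126335144043
  white 19 [617.1 122.2  20.8] [209.5  21.3] ang -2.759
  white 17 [610.2 134.6  20.3] [197.6  23.2] ang -2.266
  white 20 [619.4 108.5  20.1] [221.6  24. ] ang -3.139
  white 32 [599.7 146.   20.4] [185.5  28.5] ang -1.979
  white 59 [592.6 117.5  55.2] [197.7  37.4] ang -2.387
  white 17 [616.4  95.2  19.9] [231.6  31.3] ang 2.698
  white 17 [607.8  83.9  20.6] [238.2  42.4] ang 2.297
```

Checks: dial pitch 0.40 rad gives yaw ≈ 0.17. The dial position predicted from the hub matches to 1 mm, the bar is 46.6×12.4 with its top at 55, and the handle matches its predicted place. The pointer is at 10 (world angle 0.77) and the target is -0.03. Next: the ridge angles and clearances.

Run:
```python
from h import *
def cloud(n,d,T=None):
    c=bot.calibration(n);v,u=np.mgrid[:480,:640]
    xy=cv2.undistortPoints(np.c_[u.ravel(),v.ravel()].astype(float)[:,None],K(c),c["D"])[:,0]
    r,o=pose(c,T);return ((np.c_[xy,np.ones(len(xy))]*d.ravel()[:,None])@r.T+o).reshape(480,640,3)
z=np.load("pics/w2.npz");P=cloud("wrist",z["d"],z["T"]);g=cv2.imread("pics/w2.png").min(2)
x,y=P[...,0]-610.2,P[...,1]+64.2;r=np.hypot(x,y);a=(np.arctan2(y,x)%6.2832)-.17
m=(r>95)&(r<118)&(P[...,2]>25)&(P[...,2]<60)
for lo in np.arange(2.25,3.65,.02):
    k=m&(a>=lo)&(a<lo+.02)
    if k.sum()>3:print(round(lo+.01,2),int(k.sum()),int(np.median(g[k])),round(float(P[k][:,2].mean()),1),end=' | ')
print()
for n in("top","scene"):
    C=cloud(n,np.load(f"pics/{n}0d.npy"))
    for nm,c,h in(("dial",(585,109),80),("handle",(501,-143),115),("h4",(480,-30),115)):
        Q=C[(C[...,2]>h)&(C[...,2]<500)&(C[...,0]>350)];dd=np.hypot(Q[:,0]-c[0],Q[:,1]-c[1]);i=np.argsort(dd)[:200:50];print(n,nm,Q[i].round().tolist(),dd[i].round())
```

```text
2.3 8 223 25.4 | 2.34 5 228 25.4 | 2.42 26 120 26.3 | 2.44 33 137 27.5 | 2.46 34 133 27.8 | 2.48 35 108 27.0 | 2.5 18 118 25.9 | 2.54 7 222 25.4 | 2.6 6 186 25.3 | 2.62 24 116 26.3 | 2.64 33 138 27.5 | 2.66 35 132 27.9 | 2.68 32 106 27.3 | 2.7 13 131 26.1 | 2.72 4 235 25.2 | 2.74 5 223 25.2 | 2.78 5 223 25.4 | 2.82 27 118 26.7 | 2.84 30 139 27.4 | 2.86 32 131 28.0 | 2.88 29 110 27.4 | 2.9 15 131 26.2 | 2.98 4 224 25.1 | 3.0 6 110 25.7 | 3.02 26 116 26.4 | 3.04 32 138 27.5 | 3.06 30 133 27.9 | 3.08 29 115 27.0 | 3.1 13 154 25.8 | 3.22 30 117 27.1 | 3.24 30 137 27.6 | 3.26 31 135 27.7 | 3.28 27 119 27.0 | 3.3 10 168 25.6 | 3.38 6 223 25.4 | 3.4 8 82 25.7 | 3.42 25 92 27.0 | 3.44 33 95 27.8 | 3.46 30 87 27.9 | 3.48 27 81 27.2 | 3.5 22 133 40.3 | 3.52 44 157 50.5 | 3.54 38 139 54.8 | 3.56 29 140 56.6 | 3.58 26 145 56.7 | 3.6 25 162 56.9 | 3.62 23 178 56.8 | 3.64 30 157 56.3 | 
top dial [[671.0, 18.0, 81.0], [677.0, 10.0, 98.0], [679.0, 5.0, 104.0], [700.0, 191.0, 110.0]] [125. 135. 141. 141.]
top handle [[627.0, -259.0, 200.0], [624.0, -266.0, 195.0], [569.0, -303.0, 375.0], [633.0, -257.0, 200.0]] [172. 174. 174. 175.]
top h4 [[677.0, -197.0, 336.0], [678.0, -202.0, 304.0], [680.0, -201.0, 316.0], [695.0, -183.0, 326.0]] [258. 262. 263. 264.]
scene dial [[672.0, 18.0, 85.0], [676.0, 6.0, 98.0], [694.0, 199.0, 100.0], [696.0, 197.0, 157.0]] [126. 138. 141. 142.]
scene handle [[623.0, -261.0, 199.0], [586.0, -296.0, 320.0], [607.0, -283.0, 395.0], [601.0, -288.0, 383.0]] [170. 175. 176. 176.]
scene h4 [[671.0, -202.0, 322.0], [688.0, -193.0, 337.0], [685.0, -200.0, 278.0], [691.0, -196.0, 314.0]] [257. 264. 266. 268.]
```

Ridge crests are offset by +0.04 rad, so the first crest is at lever angle ≈0.145 and click four at ≈0.84. There is enough clearance all round, so I go above the dial.

```bash
python3 -m crank '[[[1,3,-2.4,2,-5],[1,6,-4.7,5,-10],[1,9,-7,8,-15],[1,12,-9.4,11,-20],[1,14.5,-11.3,14,-22],[1,16.3,-12.7,17,-22.1],[1,16.3,-12.7,20,-22.1],[1,16.3,-12.7,20,-22.1],[1,16.3,-12.7,20,-22.1],[1,16.3,-12.7,20,-22.1]]]'
python3 - <<'E'
from h import *
o=bot.get_obs();print(o["tool_pos"],o["tcp_rot"])
p,d=bot.capture("wrist");cv2.imwrite("pics/w3.png",p[:,:,::-1])
T=toolT(o);print((np.linalg.inv(T)@[584.6,109.4,28,1])[:3])
E
```

```text
time: 4.2
tool_pos: [585.7, 109.1, 148.8]
tcp_rot: [3.139, -0.002, 0.77]
contact_force: [0.3, 0.2, -0.1]
grip_width: 92.2
finger_force: 0.0
[585.73350591 109.09844754 148.79189361] [ 3.13933811e+00 -2.43777224e-03  7.69855855e-01]
[ -0.89844067  -1.27779806 120.78748846]
```

View pics/w3.png

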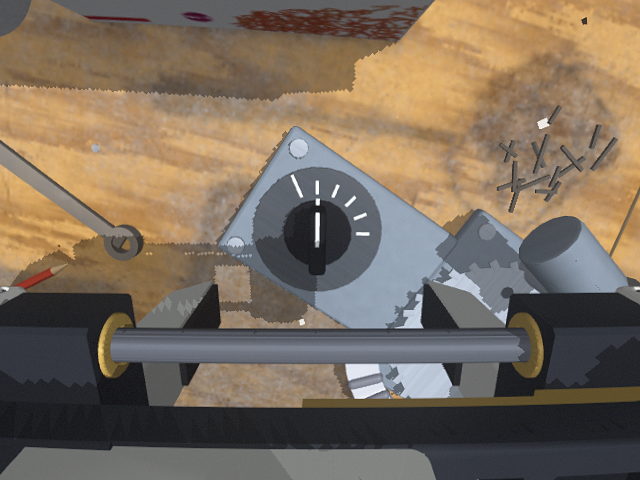

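The bar lies along the tool's x axis and is centred, at (317,230). Descend, then close.

```bash
python3 -m crank '[[[0.6,0,-0.1,3,0],[0.6,0,-0.1,6,0],[0.6,0,-0.1,8.5,0],[0.6,0,-0.1,10.5,0],[0.6,0,-0.1,12,0],[0.6,0,-0.1,12,0],[0,0,-0.1,12,0],[0,0,-0.1,12,0],[0,0,-0.1,12,0],[0,0,-0.1,12,0]]]'
```

```text
time: 5.25
tool_pos: [584.5, 110.2, 27.6]
tcp_rot: [3.141, -0.001, 0.771]
contact_force: [1.0, 0.4, 0.7]
grip_width: 27.8
finger_force: 0.0
```

```bash
python3 -m crank '[[[0,0,0,0,0],[0,0,0,0,0],[0,0,0,0,0],[0,0,0,0,0],[0,0,0,0,0],[0,0,0,0,0],[0,0,0,0,3],[0,0,0,0,6],[0,0,0,0,9],[0,0,0,0,12]]]'
```

```text
time: 6.25
tool_pos: [584.0, 110.3, 26.9]
tcp_rot: [-3.142, -0.0, 0.559]
contact_force: [-2.1, 1.6, 4.8]
grip_width: 11.9
finger_force: 30.0
```

```bash
python3 -m crank '[[[0,0,0,0,4],[0,0,0,0,8],[0,0,0,0,12],[0,0,0,0,16],[0,0,0,0,20],[0,0,0,0,24],[0,0,0,0,28],[0,0,0,0,32],[0,0,0,0,34],[0,0,0,0,34]]]'
```

```text
time: 7.25
tool_pos: [583.9, 110.2, 26.9]
tcp_rot: [-3.142, 0.0, -0.033]
contact_force: [-1.9, 0.4, 4.5]
grip_width: 11.8
finger_force: 30.0
```

```bash
python3 -m crank '[[[0.5,0,0,0,0],[0.5,0,0,0,0],[0.5,0,0,0,0],[0.5,0,0,0,0],[0.5,0,0,-3,0],[0.5,0,0,-7,0],[0.5,0,0,-11,0],[0.5,0,0,-14,0],[0.5,0,0,-15,0],[0.5,0,0,-15,0]]]'
python3 - <<'E'
from h import *
o=bot.get_obs();T=toolT(o);p,d=bot.capture("wrist");cv2.imwrite("pics/w4.png",p[:,:,::-1])
print(o["tool_pos"],o["tcp_rot"])
g=p.min(2);w=(g>170).astype(np.uint8);k,l,st,c=cv2.connectedComponentsWithStats(w)
D=np.array([584.4,109.6])
for i in range(1,k):
    if 8<st[i,4]<400:
        v,u=np.where(l==i)
        for z in(20,55):
            q=np.array([onz("wrist",(a,b),z,T)[:2] for a,b in zip(u,v)]);m=q.mean(0)-D
            if np.hypot(*m)<50:
                s=np.linalg.svd(q-q.mean(0))[2][0];print(z,st[i,4],c[i].round(1),m.round(1),"bearing",round(np.arctan2(m[1],m[0]),3),"axis",round(np.arctan(s[1]/s[0]),3))
E
```

```text
time: 8.25
tool_pos: [584.7, 110.2, 177.9]
tcp_rot: [-3.141, -0.003, -0.032]
contact_force: [1.0, 0.9, -0.5]
grip_width: 45.9
finger_force: 0.0
[584.66776105 110.18532893 177.90378955] [-3.14143632e+00 -2.97008031e-03 -3.22377826e-02]
20 37 [320.  182.3] [35.  -0.8] bearing -0.023 axis -0.031
55 37 [320.  182.3] [39.5 -0.9] bearing -0.023 axis -0.031
20 43 [303.4 185.9] [32.5 12.9] bearing 0.379 axis 0.386
55 43 [303.4 185.9] [37.3 11.3] bearing 0.295 axis 0.386
20 45 [336.6 185.7] [ 31.8 -14.4] bearing -0.425 axis -0.421
55 45 [336.6 185.7] [ 36.6 -13. ] bearing -0.341 axis -0.421Traceback (most recent call last):
  File "<stdin>", line 10, in <module>
  File "h.py", line 17, in onz
    o,d=ray(n,px,T);return o+d*(z-o[2])/d[2]
        ~~~^^^^^^^^
  File "h.py", line 13, in ray
    c=bot.calibration(n);r,o=pose(c,T)
ValueError: time passes only in moves, steps and waits
```

View pics/w4.png

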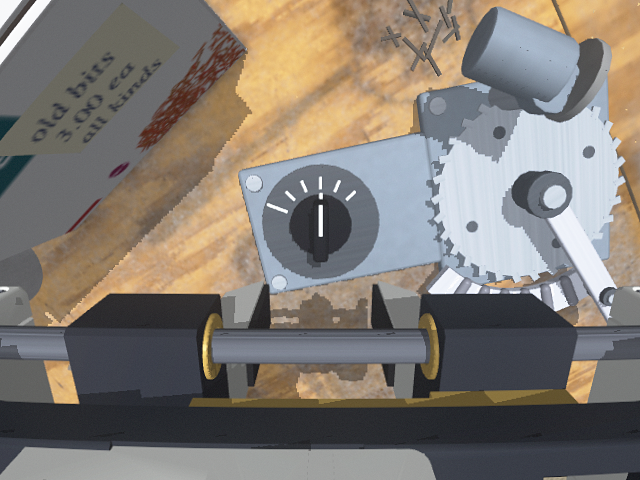

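The white line (x=320) points at the fourth mark (320,182), which is 30, and its bearings agree. Now to above the handle.

```bash
python3 -m crank '[[[0.5,-1,3.5,0,-5],[0.5,-2,7,0,-10],[0.5,-3,10.5,0,-15],[0.5,-4,14,0,-20],[0.5,-5,17.5,0,-25],[0.5,-6,21,0,-31],[0.5,-7,24,0,-36],[0.5,-7.5,25.6,0,-37.8],[0.5,-7.5,25.6,0,-37.8],[0.5,-7.5,25.6,0,-37.8]]]'
python3 - <<'E'
from h import *
o=bot.get_obs();T=toolT(o);print(o["tool_pos"],o["tcp_rot"]);print((np.linalg.inv(T)@[501.3,-142.9,66,1])[:3])
for n in("top","scene"):
    p,d=bot.capture(n);cv2.imwrite(f"pics/{n}5.png",p[:,:,::-1])
E
```

```text
time: 9.3
tool_pos: [500.1, -142.9, 175.1]
tcp_rot: [-3.139, 0.001, 0.626]
contact_force: [-0.3, 0.1, -0.2]
grip_width: 45.9
finger_force: 0.0
[ 500.0662259  -142.90686904  175.13062337] [-3.13884124e+00  1.23568466e-03  6.25621968e-01]
[  1.13896887   1.0171883  109.12691364]
```

```bash
python3 -m crank '[[[0.5,0.1,0.05,3,0],[0.5,0.1,0.05,6,0],[0.5,0.1,0.05,8,0],[0.5,0.1,0.05,10,0],[0.5,0.1,0.05,11,0],[0.5,0.1,0.05,11,0],[0.5,0.1,0.05,11,0],[0.5,0.1,0.05,11,0],[0.5,0.1,0.05,11,0],[0.5,0.1,0.05,11,0]]]'
```

```text
time: 10.4
tool_pos: [502.2, -143.2, 67.4]
tcp_rot: [3.14, -0.001, 0.627]
contact_force: [-0.4, 0.9, 0.3]
grip_width: 45.7
finger_force: 0.0
```

```bash
python3 -m crank '[[[0,0,0,0,0],[0,0,0,0,0],[0,0,0,0,0],[0,0,0,0,0],[0,0,0,0,0],[0,0,0,0,0],[0,0,0,0,0],[0,0,0,0,0],[0,0,0,0,0],[0,0,0,0,0]]]'
python3 - <<'E'
from h import *
o=bot.get_obs();y=o["tcp_rot"][2];p=o["tool_pos"];print(y)
c=np.array([610.2,-64.2]);a0=np.arctan2(p[1]-c[1],p[0]-c[0])%6.2832;print("lever q",3.77-a0,np.hypot(*(p[:2]-c)))
# arc in a tool frame whose x is radial inward at q=0: table of shifts for q
for q in np.arange(.05,.95,.05):
    # cumulated from home in start tool axes with yaw .628
    d=135*np.array([np.cos(3.77-q)-np.cos(3.77),np.sin(3.77-q)-np.sin(3.77)]);print(round(q,2),(d@[np.cos(y),np.sin(y)]/10).round(2),(d@[np.sin(y),-np.cos(y)]/10).round(2),round(np.degrees(q),1))
E
```

```text
time: 11.4
tool_pos: [501.2, -142.4, 66.6]
tcp_rot: [-3.14, 0.001, 0.627]
contact_force: [-2.9, 4.0, 4.0]
grip_width: 17.4
finger_force: 30.0
0.6274327242790465
lever q 0.006304264265012183 134.12489341431774
0.05 0.02 -0.67 2.9
0.1 0.07 -1.35 5.7
0.15 0.15 -2.02 8.6
0.2 0.27 -2.68 11.5
0.25 0.42 -3.34 14.3
0.3 0.6 -3.99 17.2
0.35 0.81 -4.63 20.1
0.4 1.06 -5.26 22.9
0.45 1.34 -5.87 25.8
0.5 1.65 -6.47 28.6
0.55 1.98 -7.06 31.5
0.6 2.35 -7.62 34.4
0.65 2.74 -8.17 37.2
0.7 3.17 -8.7 40.1
0.75 3.61 -9.21 43.0
0.8 4.09 -9.69 45.8
0.85 4.58 -10.15 48.7
0.9 5.1 -10.58 51.6
```

Grasped: the lever reads q≈0.006 at radius 134. I swing it in 0.1 rad steps, reading the force alternately just before each expected crest and just after.

```bash
python3 -m crank '[[[0,0,-0.35,0,1.5],[0,0.02,-0.67,0,2.9],[0,0.04,-1,0,4.3],[0,0.07,-1.35,0,5.7],[0,0.11,-1.75,0,7.4],[0,0.11,-1.75,0,7.4],[0,0.11,-1.75,0,7.4],[0,0.11,-1.75,0,7.4],[0,0.11,-1.75,0,7.4],[0,0.11,-1.75,0,7.4]]]'
cat > q.py <<'E'
from h import *
o=bot.get_obs();p=o["tool_pos"];y=o["tcp_rot"][2];f=o["contact_force"]
v=p[:2]-[610.2,-64.2];a=np.arctan2(v[1],v[0])%(2*np.pi)
t=np.array([-np.sin(a),np.cos(a)]);print("q %.3f r %.1f yaw-q %.3f Ftan(ccw) %.1f Frad %.1f Fz %.1f"%(3.77-a,np.hypot(*v),.628-y,f[:2]@t,f[:2]@v/np.hypot(*v),f[2]),o["grip_width"],o["time"])
E
python3 q.py
```

```text
time: 12.4
tool_pos: [493.2, -130.0, 66.8]
tcp_rot: [3.138, -0.0, 0.497]
contact_force: [2.5, -7.5, -3.4]
grip_width: 17.7
finger_force: 30.0
q 0.116 r 134.2 yaw-q 0.131 Ftan(ccw) 7.7 Frad 1.5 Fz -3.4 17.660052885705735 12.4
```

```bash
python3 -m crank '[[[0,0,-0.35,0,1.5],[0,0.02,-0.67,0,2.9],[0,0.04,-1,0,4.3],[0,0.07,-1.35,0,5.7],[0,0.07,-1.35,0,5.7],[0,0.07,-1.35,0,5.7],[0,0.07,-1.35,0,5.7],[0,0.07,-1.35,0,5.7],[0,0.07,-1.35,0,5.7],[0,0.07,-1.35,0,5.7]]]'; python3 q.py
```

```text
time: 13.4
tool_pos: [486.6, -117.0, 66.7]
tcp_rot: [3.14, 0.001, 0.398]
contact_force: [-1.6, -6.1, -2.5]
grip_width: 17.0
finger_force: 30.0
q 0.225 r 134.4 yaw-q 0.230 Ftan(ccw) 4.9 Frad 3.8 Fz -2.5 16.957940722893202 13.4
```

Force is 7.7 N before the crest and 4.9 N after, which is click one. Continue.

```bash
python3 -m crank '[[[0,0,-0.35,0,1.5],[0,0.02,-0.67,0,2.9],[0,0.04,-1,0,4.3],[0,0.07,-1.35,0,5.7],[0,0.07,-1.35,0,5.7],[0,0.07,-1.35,0,5.7],[0,0.07,-1.35,0,5.7],[0,0.07,-1.35,0,5.7],[0,0.07,-1.35,0,5.7],[0,0.07,-1.35,0,5.7]]]'; python3 q.py
```

```text
time: 14.4
tool_pos: [482.0, -104.9, 66.7]
tcp_rot: [3.139, 0.001, 0.299]
contact_force: [-1.7, -9.5, -0.7]
grip_width: 17.1
finger_force: 30.0
q 0.321 r 134.5 yaw-q 0.329 Ftan(ccw) 8.5 Frad 4.5 Fz -0.7 17.063093282675265 14.4
```

```bash
python3 -m crank '[[[0,0,-0.35,0,1.5],[0,0.02,-0.67,0,2.9],[0,0.04,-1,0,4.3],[0,0.07,-1.35,0,5.7],[0,0.07,-1.35,0,5.7],[0,0.07,-1.35,0,5.7],[0,0.07,-1.35,0,5.7],[0,0.07,-1.35,0,5.7],[0,0.07,-1.35,0,5.7],[0,0.07,-1.35,0,5.7]]]'; python3 q.py
```

```text
time: 15.4
tool_pos: [478.2, -91.2, 66.7]
tcp_rot: [3.14, 0.001, 0.199]
contact_force: [-2.6, -7.4, 0.2]
grip_width: 17.1
finger_force: 30.0
q 0.427 r 134.7 yaw-q 0.429 Ftan(ccw) 6.7 Frad 4.1 Fz 0.2 17.05899878693351 15.4
```

```bash
python3 -m crank '[[[0,0,-0.35,0,1.5],[0,0.02,-0.67,0,2.9],[0,0.04,-1,0,4.3],[0,0.07,-1.35,0,5.7],[0,0.07,-1.35,0,5.7],[0,0.07,-1.35,0,5.7],[0,0.07,-1.35,0,5.7],[0,0.07,-1.35,0,5.7],[0,0.07,-1.35,0,5.7],[0,0.07,-1.35,0,5.7]]]'; python3 q.py
```

```text
time: 16.4
tool_pos: [476.1, -78.2, 66.7]
tcp_rot: [3.139, 0.001, 0.1]
contact_force: [-3.9, -9.9, -0.0]
grip_width: 17.4
finger_force: 30.0
q 0.524 r 134.8 yaw-q 0.528 Ftan(ccw) 9.4 Frad 4.9 Fz -0.0 17.354477037236713 16.4
```

```bash
python3 -m crank '[[[0,0,-0.35,0,1.5],[0,0.02,-0.67,0,2.9],[0,0.04,-1,0,4.3],[0,0.07,-1.35,0,5.7],[0,0.07,-1.35,0,5.7],[0,0.07,-1.35,0,5.7],[0,0.07,-1.35,0,5.7],[0,0.07,-1.35,0,5.7],[0,0.07,-1.35,0,5.7],[0,0.07,-1.35,0,5.7]]]'; python3 q.py
```

```text
time: 17.4
tool_pos: [475.2, -64.2, 66.7]
tcp_rot: [3.14, 0.002, -0.0]
contact_force: [-4.2, -7.3, 1.3]
grip_width: 17.3
finger_force: 30.0
q 0.628 r 135.0 yaw-q 0.628 Ftan(ccw) 7.3 Frad 4.2 Fz 1.3 17.327544398580383 17.4
```

Three clicks have passed with the expected rise and drop. Next, up to the fourth crest and over it.

```bash
python3 -m crank '[[[0,0,-0.35,0,1.5],[0,0.02,-0.67,0,2.9],[0,0.04,-1,0,4.3],[0,0.07,-1.35,0,5.7],[0,0.07,-1.35,0,5.7],[0,0.07,-1.35,0,5.7],[0,0.07,-1.35,0,5.7],[0,0.07,-1.35,0,5.7],[0,0.07,-1.35,0,5.7],[0,0.07,-1.35,0,5.7]]]'; python3 q.py
```

```text
time: 18.4
tool_pos: [475.7, -50.9, 66.7]
tcp_rot: [3.14, 0.002, -0.1]
contact_force: [-5.0, -9.1, 1.6]
grip_width: 17.5
finger_force: 30.0
q 0.727 r 135.1 yaw-q 0.728 Ftan(ccw) 9.5 Frad 4.1 Fz 1.6 17.511823596738452 18.4
```

```bash
python3 -m crank '[[[0,0,-0.35,0,1.5],[0,0.02,-0.67,0,2.9],[0,0.04,-1,0,4.3],[0,0.08,-1.45,0,6.2],[0,0.08,-1.45,0,6.2],[0,0.08,-1.45,0,6.2],[0,0.08,-1.45,0,6.2],[0,0.08,-1.45,0,6.2],[0,0.08,-1.45,0,6.2],[0,0.08,-1.45,0,6.2]]]'; python3 q.py
python3 - <<'E'
from h import *
for n in("top","wrist"):
    p,d=bot.capture(n)
    cv2.imwrite(f"pics/{n}9.png",p[:,:,::-1])
a=cv2.imread("pics/top9.png")[120:270,300:500];b=cv2.imread("pics/wrist9.png")
cv2.imwrite("pics/f9.png",np.hstack([cv2.resize(a,(400,300)),cv2.resize(b,(400,300))]))
E
```

```text
time: 19.4
tool_pos: [477.9, -36.3, 66.6]
tcp_rot: [3.14, 0.002, -0.208]
contact_force: [-5.2, -7.3, 2.1]
grip_width: 17.3
finger_force: 30.0
q 0.836 r 135.2 yaw-q 0.836 Ftan(ccw) 8.2 Frad 3.6 Fz 2.1 17.26316162243216 19.4
```

View pics/f9.png

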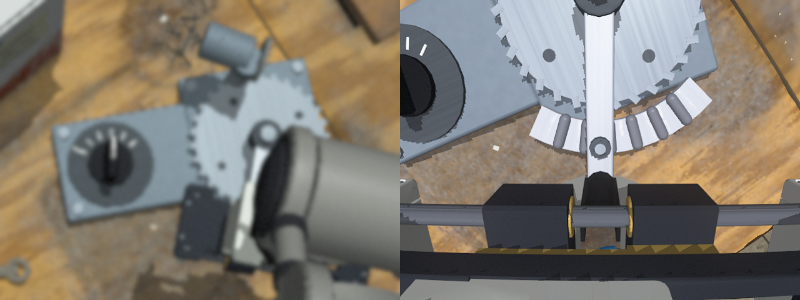

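The left half shows the dial still at 30. In the wrist half the plunger (600,148) sits with four ridges to its right and two to its left, so the lever is held in click four (q≈0.84, 8.2 N). I hand the job in.

```bash
python3 -c "
from plant import bot
print(bot.close_job())"
```

```text
the job is handed in; nothing more can be done
None
```

The bevel dial is at 30, set while the lever was still at home, and the robot is holding the index lever in the fourth click (q≈0.84). I handed the job in at about 19.5 s; the cup, wrench and tape roll were not touched.

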